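# Bring the cover over the gearbox

## Task

Get the gearbox ready to be closed: first stand the tin of bolts on the bench midway between the open gearbox housing and the drill vice, on the line joining their centres, and let it go. Then take the cover by its handle, carry it over the splash guard without bumping the guard, and finish while still holding it in the gripper: level, squared up with the housing's edges and centred on it, hovering still about 10 mm above the gasket, which it must never touch. Leave everything else where it is.

Things in the scene. Friction and masses are not known exactly. Their poses are not given: they have to be found in the camera images.
- housing: Open gearbox housing of bare cast metal, fixed: rectangular box 120 x 90 mm, 65 mm high including the black gasket on its rim; gears inside, shaft stub sticking out 32 mm from one short end (-x). Origin: centre of its underside, on the bench. x: along the 120 mm side; y: across, towards the drill vice, whose centre lies 265 to 280 mm along +y; z up.
- cover: The housing's loose cover, bare cast metal, about 0.35 kg: 120 x 90 x 10 mm plate lying flat, with a bar handle centred on it along its long axis. The bar is 70 mm long, 16 mm wide, from 25 to 45 mm above the underside (open below, two legs). Origin: centre of the plate's underside. x: along the 120 mm side and handle; z up. Fits the housing either way round.
- bolt_tin: Small round open steel tin with bolts in it: 56 mm outer diameter, 50 mm tall, straight sides, about 0.18 kg, standing loose. Origin: centre of its underside; z up.
- vice: Dark cast iron drill vice, fixed to the bench: footprint 110 x 90 mm, 62 mm high, jaws at its +x end, screw with a cross handle at its -x end. Origin: centre of the 110 x 90 mm base, on the bench. y: pointing away from the housing; z up.
- guard: Grey upright sheet-metal splash guard, fixed, between the side where cover and tin start and the side of the housing: 340 mm long (x), 6 mm thick (y; 10 mm at the top edge, 36 mm at the foot), 140 mm high. Origin: centre of its foot, on the bench. Not to be bumped.
- spray_can: Bystander to leave alone: closed aluminium spray can with a paper label, standing, 54 mm diameter, 170 mm tall. Origin on its underside.
- glue_bottle: Bystander to leave alone: white plastic bottle with black cap, standing, 44 mm diameter, 110 mm tall. Origin on its underside.
- grease_jar: Bystander to leave alone: low closed jar, 52 mm diameter, 45 mm tall. Origin on its underside.
- bearing: Bystander to leave alone: steel ring lying flat, 44 mm diameter, 14 mm tall. Origin on its underside.
- wrench: Bystander to leave alone: steel wrench lying flat on the bench near the robot. Origin on its underside.
- screwdriver: Bystander to leave alone: screwdriver with a black handle lying on the bench. Origin on its underside.
Things that resemble listed ones, but are neither listed nor needed, are in the scene too. What is shaped like the cover but blue or purple is not meant.

How it is judged:
By the outcome, as a careful person would: the job done as asked, in the order asked, and still so for the second after the job is handed in, while the arm keeps its last pose, push and grip.
It also fails if it takes over 64 s, if anything falls off the work surface, if the arm or the gripper's body presses on something with over 40 N, if the wrist force passes 120 N, or if a joint passes its speed limit or range.

## Robot

A 6-joint arm with a two-finger parallel gripper is mounted at the origin on the work surface. World frame = base frame: x ahead of the robot, y to its left, z up, the work surface at z = 0. Lengths are in mm, angles in rad, forces in N, time in s.
With the tool pointing down it reaches from about 325 to 750 mm from the base axis. Payload 7.6 kg.
Tool frame: the origin (TCP) lies at the very end of the fingers, on their centre line; the grasp point (between the pads) lies 19 mm behind it; z points along the fingers, y is the line along which they close (so a half turn about z gives the same grasp; the last joint's range is limited). The gripper opens to 85 mm and grips with 20 to 120 N. Pads are 22 mm wide; open, the fingers measure 114 mm over their backs; the gripper's body (76 mm by 85 mm) begins 54 mm behind the grasp point. The pads swing forward as they close: fully open they stand 13 mm farther back than shut.
Start: joints at [1.097, 0.052, 1.401, -0, 1.689, -0.07], TCP at [206.267, 482.804, 231.323] pointing down, gripper open.
Joint ranges: [-2.9, 2.9], [-0.91, 2.17], [0.12, 2.37], [-1.06, 4.2], [0.26, 2.73], [-2.93, 2.93]. Speed limits (rad/s): [2.57, 2.57, 3.01, 3.14, 3.14, 3.14].

## Interface

Orientations are given as a rotation vector (axis times angle).
In Python, from cell import r gives the robot as it stands. The module is installed in compiled form; this text tells all that it offers. Calls block until the motion is done:
- r.move_ptp(position, orientation): joint-space move of the TCP to a pose.
- r.move_l(position, rotation=None, velocity=150, contact_N=None): straight line of the TCP; rotation=None keeps the orientation; velocity is the mean speed in mm/s. With contact_N (N) it stops when the force on the tool has changed by that much, and returns True; else False.
- r.move_j(angles): joint-space move.
- r.command_gripper(opening): finger opening in mm; the grip force is fixed at half the most; returns when the fingers have stopped.
- r.pause(seconds).
- r.inverse_kinematics(position, orientation): joint angles nearest the present ones, or None.
- r.capture(name): name is "scene" or "top"; returns a dict with "img" (384x512x3 uint8, red, green, blue), "mtx" (3x3 intrinsics, pixels), "camera_from_world" (4x4, takes a point from world to camera coordinates). Camera axes: x right, y down, z forward; pixel columns grow to the right and rows downward; lengths in mm; the calibration is good to about 2 mm. A picture is of the moment at which its call begins. There is no depth.
A pose or a line that the arm cannot do raises r.Unreachable and nothing moves.
- r.job_done(): hands the job in; it is judged then, once.
Readings, each from a call of its own:
- r.get_time(): time.
- r.get_q(): joint angles.
- r.get_dq(): joint speeds.
- r.get_effort(): joint torques, N m.
- r.get_position(): TCP position.
- r.get_tool_rot(): TCP orientation.
- r.get_contact_force(): force on the tool from outside, world axes, zero at the start.
- r.get_ft_torque(): the same for the moment, N m.
- r.get_opening(): finger opening in mm.
- r.get_grasp_force(): force on a finger pad.
Only numpy, scipy, OpenCV 4.12 (cv2) and the standard library are available. Lean on these libraries where they do the work, as an engineer would, in place of code of your own. Each camera call takes 0.05 s, during which the arm holds its last target. There are 200 camera calls.

## Working session

There is one attempt and no reset: what is moved stays moved. The work goes in short steps, each a Python script; the robot and the scene stay as the last script left them, time stands still between calls to the robot, and variables do not carry over. Pictures are saved under pics/ and viewed, at most 10 in all, crops included, and the job is handed in when it is done.

```bash
mkdir -p pics; python3 - <<'E'
from cell import r
import cv2,pickle,numpy as np
for n in("scene","top"):
    c=r.capture(n); pickle.dump(c,open(f"pics/{n}0.pkl","wb"))
    cv2.imwrite(f"pics/{n}0.png",cv2.resize(c["img"][:,:,::-1],(800,600),interpolation=cv2.INTER_CUBIC))
    M=c["camera_from_world"];print(n,c["mtx"].tolist(),M.round(3).tolist(),(-M[:3,:3].T@M[:3,3]).round(1))
print(r.get_time(),r.get_tool_rot())
E
```

```text
scene [[477.72466806508896, 0.0, 256.95715089733915], [0.0, 477.72466806508896, 192.5141680608703], [0.0, 0.0, 1.0]] [[-0.801, 0.599, 0.014, 415.376], [0.49, 0.669, -0.559, -173.892], [-0.344, -0.441, -0.829, 1510.686], [0.0, 0.0, 0.0, 1.0]] [ 937.7  533.5 1149.3]
top [[358.7964292338611, 0.0, 258.3591710230524], [0.0, 358.7964292338611, 193.30338291032976], [0.0, 0.0, 1.0]] [[0.019, -1.0, 0.003, -47.306], [-0.979, -0.019, -0.202, 493.359], [0.202, 0.001, -0.979, 1046.768], [0.0, 0.0, 0.0, 1.0]] [ 272.7  -39.4 1124.9]
0.1 [-6.29889090e-01 -3.07741864e+00  2.09641999e-03]
```

View pics/scene0.png

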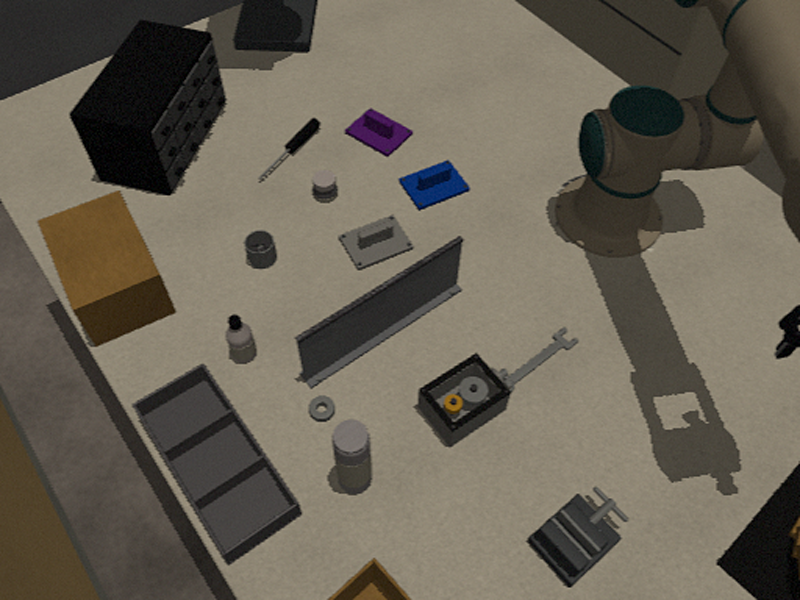

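View pics/top0.png

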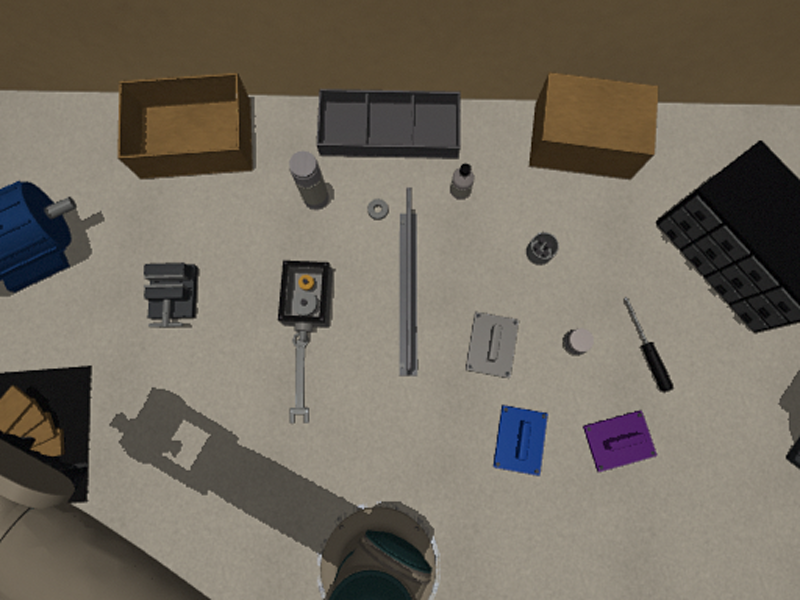

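Candidates for the cover, in the top view: grey (493,344), blue (520,440), purple (620,440). The bare-metal grey one fits the description. The open tin is at (541,249). Next I enlarge the crops of cover, tin, housing and vice in both views.

```bash
cat > crops.py <<'E'
import cv2,pickle,numpy as np
def tiles(img,cs,out,s=5,w=80,h=60):
    T=[]
    for (x,y) in cs:
        x0,y0=int(x-w/2),int(y-h/2)
        t=cv2.resize(img[y0:y0+h,x0:x0+w,::-1],(w*s,h*s),interpolation=cv2.INTER_CUBIC)
        t=cv2.convertScaleAbs(t,alpha=1.5)
        for k in range(0,w,10):
            cv2.line(t,(k*s,0),(k*s,6),(0,0,255),1); cv2.putText(t,str(x0+k),(k*s+1,16),0,.32,(0,0,255),1)
        for k in range(10,h,10):
            cv2.line(t,(0,k*s),(6,k*s),(0,0,255),1); cv2.putText(t,str(y0+k),(8,k*s+4),0,.32,(0,0,255),1)
        T.append(t)
    cv2.imwrite(out,np.vstack([np.hstack(T[:2]),np.hstack(T[2:])]))
E
python3 - <<'E'
from crops import *
L=lambda n:pickle.load(open(f"pics/{n}0.pkl","rb"))["img"]
tiles(L("top"),[(316,220),(347,159),(195,190),(109,188)],"pics/topc.png")
tiles(L("scene"),[(240,154),(166,159),(297,256),(367,344)],"pics/scc.png")
E
```

```text
(no output)
```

View pics/topc.png

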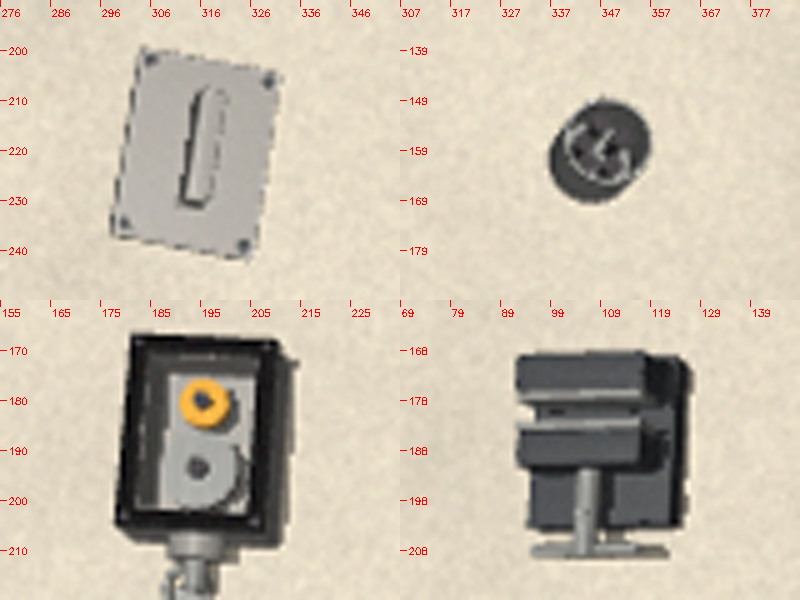

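View pics/scc.png

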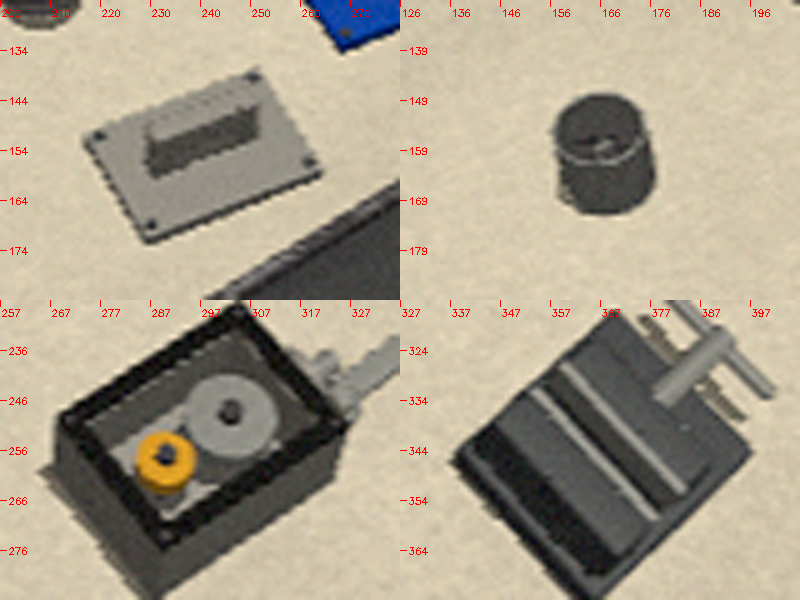

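The grey plate with corner holes and a bar handle (top (493,344)) is bare metal, so it is the cover. The tin is the open one with bolts inside. Now I triangulate the corners I read off.

```bash
cat > geo.py <<'E'
import pickle,numpy as np
from scipy.optimize import least_squares
C={n:pickle.load(open(f"pics/{n}0.pkl","rb")) for n in("top","scene")}
def proj(n,P):
    P=np.atleast_2d(P);M=C[n]["camera_from_world"];q=(P@M[:3,:3].T+M[:3,3])@C[n]["mtx"].T
    return q[:,:2]/q[:,2:]
def px(t,x0,y0,ox=0,oy=0): return (np.array(t,float)-[ox,oy])/5-.4+[x0,y0]
def tri(a,b): return np.array([least_squares(lambda p:np.r_[proj("top",p)[0]-u,proj("scene",p)[0]-v],[500,0,30]).x for u,v in zip(a,b)])
def rect(obs,hx,hy,z=None,p0=(500,0,50,0)):
    """obs {view: 4 px}, corner order (+x+y),(+x-y),(-x-y),(-x+y); returns x,y,z,yaw,rms"""
    L=np.array([[hx,hy],[hx,-hy],[-hx,-hy],[-hx,hy]])
    def w(p):
        c,s=np.cos(p[3]),np.sin(p[3]);return np.c_[L@np.array([[c,s],[-s,c]])+p[:2],np.full(4,p[2] if z is None else z)]
    f=least_squares(lambda p:np.concatenate([(proj(n,w(p))-o).ravel() for n,o in obs.items()]),p0)
    return f.x.round(4),np.sqrt(np.mean(f.fun**2)).round(2)
E
python3 - <<'E'
from geo import *
np.set_printoptions(suppress=True,precision=1)
ct=px([(143,49),(281,72),(253,259),(111,236)],276,190); cs=px([(148,240),(84,141),(257,68),(321,170)],200,124)
ht=px([(132,335),(280,340),(262,527),(116,525)],155,160,0,300); hs=px([(165,548),(62,412),(240,303),(348,425)],257,226,0,300)
print("cover",tri(ct,cs)); print(rect(dict(top=ct,scene=cs),60,45))
print("hous",tri(ht,hs)); print(rect(dict(top=ht,scene=hs),60,45));
for n,o in(("top",ht),("scene",hs)): print(n,rect({n:o},60,45,z=65))
for n,o in(("top",ct),("scene",cs)): print(n,rect({n:o},60,45,z=10))
print("handle",tri(px([(220,86),(203,204)],276,190),px([(150,132),(254,105)],200,124)))
# tin silhouette bounds
th=np.linspace(0,2*np.pi,90)
B={"top":np.r_[px([(548,98)],307,129,400)[0],px([(652,204)],307,129,400)[0]],"scene":np.r_[px([(553,92)],126,129,400)[0],px([(657,216)],126,129,400)[0]]}
def res(p,r=28,h=None):
    c=np.c_[p[0]+r*np.cos(th),p[1]+r*np.sin(th)];h=p[2]
    P=np.r_[np.c_[c,0*th],np.c_[c,0*th+h]]
    return np.concatenate([np.r_[q.min(0),q.max(0)]-B[n] for n in B for q in[proj(n,P)]])
f=least_squares(res,[600,-200,40]);print("tin",f.x,f.fun)
# vice base
vt=px([(688,358),(682,527),(528,527)],69,158,400,300); 
vs=px([(452,460),(612,312),(752,452),(600,602)],327,314,400,300)
print("vice tri (+x-y,-x-y,-x+y)",tri(vt,vs[[0,1,2]]))
for z in(0,20): print(z,rect(dict(scene=vs[[3,0,1,2]]),55,45,z=z,p0=(450,280,0,0)))
E
```

```text
cover [[ 485.6 -183.     7.3]
 [ 472.9 -270.6    3.7]
 [ 354.9 -250.3    9.6]
 [ 368.6 -164.1    5.1]]
(array([ 420.4, -217.1,    6.1,   -0.2]), np.float64(0.37))
hous [[569.8 200.4  65.5]
 [566.5 110.9  67.4]
 [451.6 115.7  66. ]
 [452.1 202.8  64.3]]
(array([509.9, 157.3,  65.2,  -0. ]), np.float64(0.61))
top (array([510.8, 157. ,  50. ,  -0. ]), np.float64(0.46))
scene (array([509.2, 157.5,  50. ,  -0. ]), np.float64(0.65))
top (array([ 420.1, -216.5,   50. ,   -0.2]), np.float64(0.29))
scene (array([ 422. , -214.7,   49.9,   -0.2]), np.float64(0.47))
handle [[ 455.3 -223.8   46.6]
 [ 385.1 -215.3   29.8]]
tin [ 616.4 -317.5   48.4] [-0.1  0.1  0.3  0.2 -0.3  0.1  0.2  0.3]
vice tri (+x-y,-x-y,-x+y) [[573.5 389.9   7.6]
 [462.4 383.1   9.5]
 [460.2 473.7  19.7]]
0 (array([510. , 430.7,  -0.3,   0.1]), np.float64(0.53))
20 (array([517.3, 432.4,  -0. ,   0.1]), np.float64(0.63))
```

```bash
cat > h.py <<'E'
from cell import r
import numpy as np
from scipy.spatial.transform import Rotation as R
def down(a): return (R.from_euler("z",a)*R.from_euler("x",np.pi)).as_rotvec()
def st(m): print(m,"t",round(r.get_time(),2),"p",np.round(r.get_position(),1),"open",round(r.get_opening(),1),"F",np.round(r.get_contact_force(),1),"g",round(r.get_grasp_force(),1),flush=True)
E
python3 - <<'E'
from h import *
o=down(-.47)
for p in([616.4,-317.5,260],[616.4,-317.5,13],[512.5,294.4,260],[512.5,294.4,13]): print(np.round(r.inverse_kinematics(p,o),2))
r.move_ptp([616.4,-317.5,260],o); st("above")
r.move_l([616.4,-317.5,90],velocity=200)
hit=r.move_l([616.4,-317.5,13],velocity=100,contact_N=8); st(f"down {hit}")
if not hit:
    r.command_gripper(45); st("grip")
    r.move_l([616.4,-317.5,260],velocity=200); st("lift")
import geo
# finer yaws
g=geo;ct=g.px([(143,49),(281,72),(253,259),(111,236)],276,190); cs=g.px([(148,240),(84,141),(257,68),(321,170)],200,124)
ht=g.px([(132,335),(280,340),(262,527),(116,525)],155,160,0,300); hs=g.px([(165,548),(62,412),(240,303),(348,425)],257,226,0,300)
vs=g.px([(452,460),(612,312),(752,452),(600,602)],327,314,400,300)
print(g.rect(dict(top=ct,scene=cs),60,45),g.rect(dict(top=ht,scene=hs),60,45),g.rect(dict(scene=vs[[3,0,1,2]]),55,45,z=10,p0=(450,280,0,0)))
for n,o in(("top",ht),("scene",hs)): print(n,g.rect({n:o},60,45,z=65))
E
```

```text
[-0.53  0.56  0.74  0.    1.85  1.51]
[-0.53  0.68  1.06  0.    1.4   1.51]
[0.46 0.24 1.14 0.   1.76 2.5 ]
[0.46 0.41 1.43 0.   1.3  2.5 ]
above t 3.25 p [ 616.8 -316.6  260.1] open 85.2 F [-0.4 -0.   0.8] g 0.0
down False t 5.17 p [ 616.9 -317.8   14. ] open 85.6 F [ 0.4 -1.  -0. ] g 0.0
grip t 5.56 p [ 617.1 -317.9   14.4] open 55.4 F [-0.2 -0.   6.1] g 64.0
lift t 6.94 p [ 616.1 -317.3  258.2] open 55.4 F [ 0.1 -0.  -1.9] g 63.6
(array([ 4.204277e+02, -2.171443e+02,  6.104800e+00, -1.572000e-01]), np.float64(0.37)) (array([ 5.099330e+02,  1.573213e+02,  6.523660e+01, -2.780000e-02]), np.float64(0.61)) (array([5.136611e+02, 4.315615e+02, 0.000000e+00, 7.190000e-02]), np.float64(0.55))
top (array([ 5.108415e+02,  1.569913e+02,  4.996980e+01, -2.260000e-02]), np.float64(0.46))
scene (array([ 5.092058e+02,  1.574836e+02,  5.000000e+01, -3.190000e-02]), np.float64(0.65))
```

```bash
python3 - <<'E'
from h import *
import pickle,cv2
from crops import tiles
r.move_l([512.3,294.4,258],velocity=250); st("over")
r.move_l([512.3,294.4,40],velocity=200)
hit=r.move_l([512.3,294.4,11],velocity=40,contact_N=5); st(f"placed {hit}")
r.command_gripper(85); st("open")
r.move_l([512.3,294.4,250],velocity=250)
# toward the cover for the next grasp; clears views
r.move_ptp([420.3,-216.8,250],down(-.157)); st("over cover")
import geo
for n in("scene","top"):
    c=r.capture(n); pickle.dump(c,open(f"pics/{n}1.pkl","wb"))
    globals()[n]=c["img"]
P=np.array([[512.3,294.4,25],[420,-217,10]])
q=[geo.proj(n,P)[0] for n in("top","scene")];print(q)
I=[]
for n,c in zip(("top","scene"),q):
    x0,y0=(c-[40,45]).astype(int);t=cv2.resize(globals()[n][y0:y0+90,x0:x0+80,::-1],(400,450),interpolation=cv2.INTER_CUBIC);print(n,x0,y0);I.append(cv2.convertScaleAbs(t,alpha=1.5))
cv2.imwrite("pics/tin1.png",np.hstack(I))
E
```

```text
over t 9.57 p [512.5 293.8 258.1] open 55.4 F [-1.   0.4 -1.1] g 63.6
placed True t 11.43 p [511.9 294.3  14.4] open 55.2 F [-1.5 -0.   5.3] g 64.2
open t 11.84 p [511.2 293.9  13.4] open 84.6 F [-0.7 -0.2  0.5] g 0.0
over cover t 14.82 p [ 420.6 -216.3  249.9] open 84.8 F [ 0.5 -0.2  0.5] g 0.0
[array([152.57708336, 187.28293079]), array([330.30515408, 297.48380762])]
top 112 142
scene 290 252
```

View pics/tin1.png

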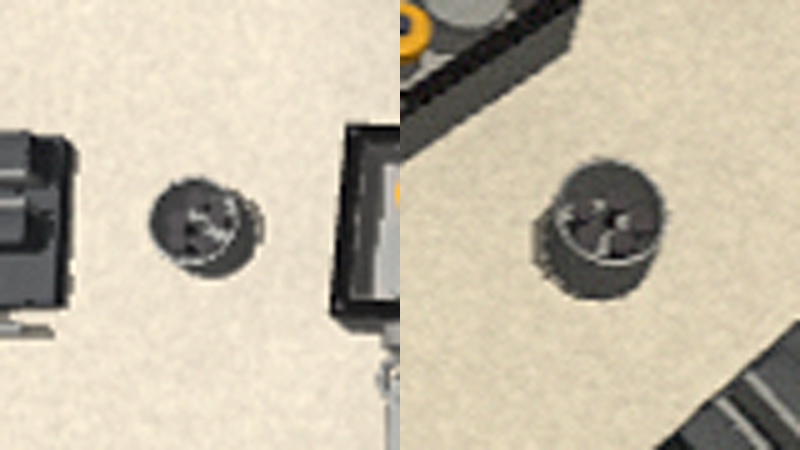

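The tin stands upright: the top view shows it at left tile (149..256, 177..279), clear of vice and housing. I check its fit numerically and grasp the cover.

```bash
python3 - <<'E'
from h import *
from geo import *
th=np.linspace(0,2*np.pi,90)
B={"top":np.r_[px([(149,177)],112,142)[0],px([(256,279)],112,142)[0]],"scene":np.r_[px([(548,157)],290,252,400)[0],px([(665,300)],290,252,400)[0]]}
def res(p,rr=28):
    c=np.c_[p[0]+rr*np.cos(th),p[1]+rr*np.sin(th)]
    P=np.r_[np.c_[c,0*th],np.c_[c,0*th+50]]
    return np.concatenate([np.r_[q.min(0),q.max(0)]-B[n] for n in B for q in[proj(n,P)]])
f=least_squares(res,[512,294]);print("tin",f.x,f.fun.round(1))
p=np.array([420.3,-216.8,0])
r.move_l(p+[0,0,70],velocity=200)
hit=r.move_l(p+[0,0,17],velocity=60,contact_N=6); st(f"down {hit}")
if not hit:
    r.command_gripper(5); st("grip")
    r.move_l(p+[0,0,40],velocity=60); st("lifted")
    print(np.round(r.get_ft_torque(),2))
E
```

```text
tin [511.62428348 294.79347526] [-0.4 -0.1  0.6  0.4 -1.1 -0.2  1.   0.3]
down False t 17.0 p [ 420.6 -217.    17.4] open 85.1 F [ 0.1 -0.4 -0.2] g 0.0
grip t 17.63 p [ 420.5 -216.9   17.3] open 15.1 F [-0.4  1.1  2.4] g 59.5
lifted t 18.17 p [ 420.3 -216.8   40.2] open 14.6 F [ 0.7  0.8 -3.7] g 58.7
[-0.02 -0.05 -0.03]
```

```bash
python3 - <<'E'
from h import *
import pickle,cv2,geo
r.move_l([420.3,-216.8,270],velocity=200); st("up")
r.move_l([510,157.3,270],rotation=down(-.028),velocity=180); st("over")
r.move_l([510,157.3,112],velocity=100);r.pause(.4); st("hover30"); print(r.get_tool_rot(),down(-.028),np.round(r.get_ft_torque(),2))
I=[]
for n in("top","scene"):
    c=r.capture(n); pickle.dump(c,open(f"pics/{n}2.pkl","wb"))
    ctr=geo.proj(n,[510,157.3,90])[0];x0,y0=(ctr-[40,35]).astype(int);print(n,x0,y0)
    t=cv2.resize(c["img"][y0:y0+70,x0:x0+80,::-1],(400,350),interpolation=cv2.INTER_CUBIC);I.append(cv2.convertScaleAbs(t,alpha=1.5))
cv2.imwrite("pics/hov2.png",np.hstack(I))
E
```

```text
up t 19.47 p [ 419.9 -216.6  268.5] open 15.0 F [ 0.7  0.5 -4.6] g 58.7
over t 21.75 p [510.  156.8 270.1] open 14.9 F [-0.3  0.5 -3.7] g 58.7
hover30 t 23.88 p [510.  157.3 112.1] open 15.1 F [ 0.2  0.5 -3.2] g 58.7
[-3.14123072e+00  4.40496877e-02 -2.47726146e-04] [ 3.14128478e+00 -4.39808604e-02 -2.69305100e-18] [ 0.06 -0.02  0.03]
top 152 149
scene 258 210
```

View pics/hov2.png

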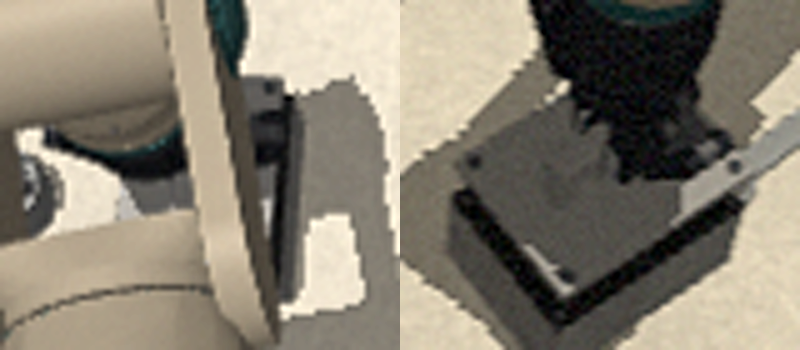

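```bash
python3 - <<'E'
import cv2,pickle
c=pickle.load(open("pics/scene2.pkl","rb"))["img"][218:282,262:338,::-1]
t=cv2.resize(c,None,fx=9,fy=9,interpolation=cv2.INTER_CUBIC)
t=cv2.LUT(t,(255*((__import__("numpy").arange(256)/255)**.5)).astype("uint8"))
cv2.imwrite("pics/hov2b.png",t);print(t.shape)
E
```

```text
(576, 684, 3)
```

View pics/hov2b.png

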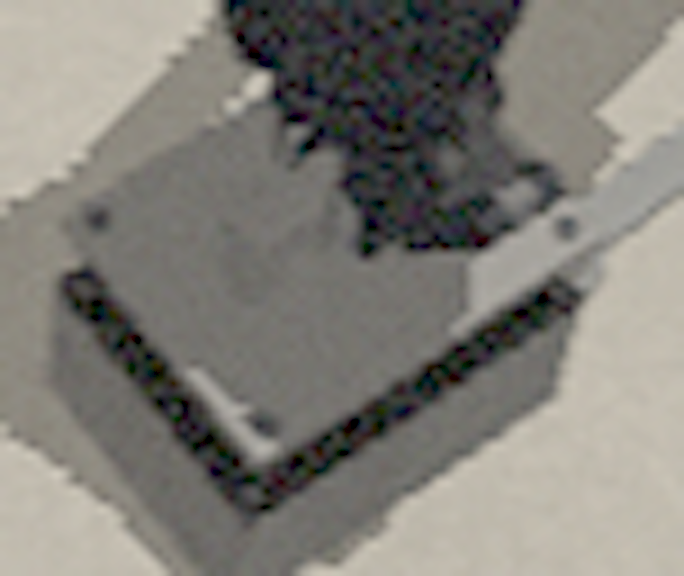

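```bash
python3 - <<'E'
from geo import *
np.set_printoptions(suppress=True,precision=4)
def q9(t): return (np.array(t,float)+.5)/9-.5+[262,218]
sg=np.array([[1,1],[1,-1],[-1,-1],[-1,1]])
def fit(o,idx,hx,hy,z,p0):
    L=sg[idx]*[hx,hy]
    def w(p): c,s=np.cos(p[2]),np.sin(p[2]);return np.c_[L@np.array([[c,s],[-s,c]])+p[:2],np.full(len(L),z)]
    f=least_squares(lambda p:(proj("scene",w(p))-o).ravel(),p0);return f.x,f.fun.round(2)
h0=px([(150,225),(98,136),(253,76),(309,161)],200,124)
t0=px([(143+8,61),(268,82),(244,244),(124,223)],276,190) # top holes
def g(p):
    L=sg*p[3:5];c,s=np.cos(p[2]),np.sin(p[2]);W=np.c_[L@np.array([[c,s],[-s,c]])+p[:2],np.full(4,10)]
    return np.r_[(proj("scene",W)-h0).ravel(),(proj("top",W)-t0).ravel()]
f=least_squares(g,[420,-217,-.16,52,37]);print("holes cover0",f.x,f.fun.round(2))
hx,hy=f.x[3:]
print("scene only cover0",fit(h0,[0,1,2,3],hx,hy,10,[420,-217,-.16]))
print("cover hover",fit(q9([(265,425),(96,219),(567,228)]),[0,1,3],hx,hy,104.8,[510,157,0]))
print("cover hover,52/37",fit(q9([(265,425),(96,219),(567,228)]),[0,1,3],52,37,104.8,[510,157,0]))
print("housing",fit(q9([(262,512),(62,270),(580,280)]),[0,1,3],60,45,65,[510,157,0]))
E
```

```text
holes cover0 [ 420.4853 -216.8896   -0.166    52.5228   37.4995] [ 0.27  0.04  0.09  0.24 -0.18  0.43 -0.23  0.38  0.12 -0.16  0.22 -0.04
  0.12  0.49  0.19  0.22]
scene only cover0 (array([ 419.8687, -217.7004,   -0.1675]), array([ 0.25, -0.25,  0.11, -0.04, -0.15,  0.19, -0.23,  0.14]))
cover hover (array([510.2728, 157.5044,  -0.0312]), array([-0.22,  0.06,  0.14,  0.08,  0.08, -0.15]))
cover hover,52/37 (array([510.463 , 157.7143,  -0.0324]), array([-0.21, -0.11,  0.43,  0.2 , -0.21, -0.06]))
housing (array([506.7529, 154.4274,  -0.0009]), array([-0.42, -0.15, -0.48,  0.36,  0.92, -0.25]))
```

```bash
python3 - <<'E'
from geo import *
import cv2
np.set_printoptions(suppress=True,precision=4)
sg=np.array([[1,1],[1,-1],[-1,-1],[-1,1]])*[60,45]
def quad(n,p):
    c,s=np.cos(p[2]),np.sin(p[2]);return proj(n,np.c_[sg@np.array([[c,s],[-s,c]])+p[:2],np.full(4,65.)]).astype(np.float32)
H={}
for n in("top","scene"):
  im=C[n]["img"].max(2)
  q=quad(n,[510,157.3,-.028]);m=np.zeros(im.shape,np.uint8);cv2.fillConvexPoly(m,np.int32(q.round()),1);m=cv2.dilate(m,np.ones((7,7)))
  for thr in(30,38,46):
    b=((im<thr)&(m>0)).astype(np.uint8)
    k,l,s,_=cv2.connectedComponentsWithStats(b);b=(l==1+s[1:,4].argmax())
    # boundary pts = extremes per row & column
    P=[]
    ys,xs=np.nonzero(b)
    for y in np.unique(ys): r_=xs[ys==y];P+=[(r_.min(),y),(r_.max(),y)]
    for x in np.unique(xs): r_=ys[xs==x];P+=[(x,r_.min()),(x,r_.max())]
    P=np.float64(P)
    def res(p,vs):
        o=[]
        for n,P in vs.items():
            Q=quad(n,p);o+=[cv2.pointPolygonTest(Q,tuple(a),True)-p[3] for a in P]
        return np.array(o)
    H[n,thr]=P
    f=least_squares(res,[510,157,-.028,.3],args=({n:P},),loss="soft_l1",f_scale=.3,diff_step=1e-4);print(n,thr,b.sum(),f.x,np.median(abs(f.fun)))
for thr in(30,38,46):
    f=least_squares(res,[510,157,-.028,.3],args=({n:H[n,thr] for n in("top","scene")},),loss="soft_l1",f_scale=.3,diff_step=1e-4);print(thr,f.x)
E
```

```text
top 30 370 [510.0872 157.2829  -0.0295   0.6745] 0.2702620641849275
top 38 434 [509.252  156.7792  -0.0266   0.448 ] 0.2585106707846897
top 46 610 [509.2792 154.5729  -0.0234  -0.1698] 0.4713214936290775
scene 30 536 [511.5896 158.2931  -0.0248   0.474 ] 0.20297604119614227
scene 38 575 [511.9804 158.2519  -0.0268   0.3485] 0.15471180877411608
scene 46 764 [514.1918 158.8724  -0.0256  -0.1513] 0.4903332458119107
30 [511.1865 157.974   -0.0265   0.5431]
38 [511.2087 157.8591  -0.0271   0.3923]
46 [512.5346 157.7144  -0.0239  -0.125 ]
```

```bash
python3 - <<'E'
from h import *
import pickle,cv2,geo
r.move_l([510.5,157.5,92.5],rotation=down(-.027),velocity=20);r.pause(.6); st("hover10"); print(r.get_tool_rot(),down(-.027),np.round(r.get_dq(),3))
c=r.capture("scene")
t=cv2.resize(c["img"][150:330,200:420,::-1],(660,540),interpolation=cv2.INTER_CUBIC);cv2.imwrite("pics/fin.png",cv2.convertScaleAbs(t,alpha=1.6))
E
```

```text
hover10 t 25.71 p [510.5 157.5  92.5] open 14.9 F [ 0.3 -0.3 -3.2] g 58.7
[-3.14130592e+00  4.24003261e-02 -4.06564515e-05] [ 3.14130638e+00 -4.24102126e-02 -2.59687655e-18] [ 0.     0.001  0.    -0.001  0.    -0.001]
```

View pics/fin.png

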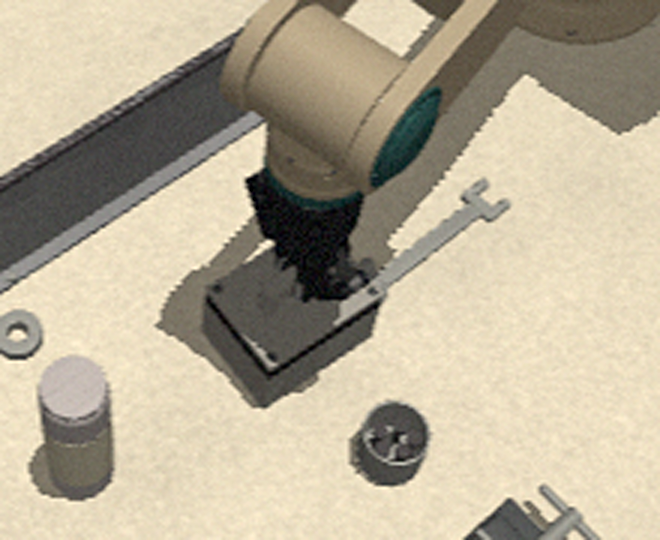

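The cover (about (290,320) in the picture) hovers parallel to the housing edges, with a thin even gap showing along the two visible edges. The tin stands at (393,443), and the contact force is unchanged. I'm handing the job in.

```bash
python3 -c "
from cell import r
print(r.job_done())"
```

```text
the job is handed in; nothing more can be done
None
```

I handed the job in at about 26 s: by camera measurement the tin stands within about 1 mm of the midpoint between housing and vice, and the cover is held still, level and square about 10 mm above the gasket; the judge's result was not shown.

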